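# Load the drink cans into the gravity can rack

## Robot

A 6-joint arm with a two-finger parallel gripper is mounted at the origin on a cart in front of the work surface, level with it; the furniture and walls round the work are solid. World frame = base frame: x ahead of the robot, y to its left, z up, the work surface at z = 0. Lengths are in m, angles in degrees, forces in N, time in s.
With the tool pointing down it reaches from about 0.375 to 0.9 m from the base axis. Payload 3.1 kg.
Tool frame: the origin (TCP) lies between the finger pads; the fingertips stand 11 mm ahead of it and the grasp point (between the pads) lies 8 mm behind it; z points along the fingers, y is the line along which they close (so a half turn about z gives the same grasp; the last joint's range is limited). The gripper opens to 87 mm and grips with 3 to 60 N. Pads are 19 mm wide; open, the fingers measure 117 mm over their backs; the gripper's body (75 mm by 190 mm) begins 51 mm behind the grasp point.
Start: joints at [-73.94, 30.224, 82.088, -0, 67.689, -10.227], TCP at [0.277, -0.56, 0.209] pointing down, gripper open.
Joint ranges: [-176.69, 176.69], [-43.24, 126.21], [12.49, 139.97], [-82, 262], [0, 151.66], [-163.58, 163.58]. Speed limits (degrees/s): [159.86, 159.86, 180, 180, 180, 180].

## Interface

Orientations are given as a 3x3 rotation matrix whose columns are the frame's x, y, z axes.
In Python, from rig import bot, viewer, workorder, nets gives the robot as it stands. The module is installed in compiled form; this text tells all that it offers.
- The arm moves only by the tool move_arm, never from a script. Its argument "increments" is a list of rows, each a list of 7 numbers: the shift along the tool's x, y, z normalised to -1 to 1, where 1 is 0.3 m, then the turn, a rotation vector about the tool's x, y, z normalised to -1 to 1, where 1 is pi rad, then the opening, from 0 (shut) to 1 (fully open). In form: [[tx, ty, tz, wx, wy, wz, grip], ...]. A call has 1 to 10 rows; each row is the pose to reach, as a shift and turn from the pose commanded when the call began, along the tool's axes at that moment, turning the shorter way round; what a row does not reach only later rows make up. A row lasts 1/12 s, in which the tool goes at most 41.7 mm and 7.16 degrees, less where a joint would pass 70% of its speed; a pose out of reach is approached as far as the arm can. A call with a number of a shift or a turn outside -1 to 1 is refused whole. A call with a gripper value outside its range is refused whole. The fingers move at their own pace and stop on an object; the grip force is fixed at half the most. Time passes only in rows, so rows that repeat a pose let the fingers close. It gives the time, the measured TCP pose, the force, the opening and the grip force at its end, in the units of the state.
- bot.read_state(): the state, without advancing time (a new reading comes with each control period).
- viewer.capture(name): name is "side" or "top"; returns a dict with "image" (400x640x3 uint8, blue, green, red), "K" (3x3 intrinsics, pixels), "eye" and "orientation" of the camera in the world. Camera axes: x right, y up, looking along -z (the intrinsics and any distortion apply to the point x, -y, -z); pixel columns grow to the right and rows downward; lengths in m; the calibration is good to about 2 mm. A picture is of the moment at which its call begins. There is no depth.
- workorder.hand_in(): hands the job in; it is judged then, once.
Trained networks look in the newest picture that a camera, given by its name, has taken for a name from the list of things; names that differ only in an ending like _2 or _b are one class to them, and where a whole thing is asked for, a point or a joint stands for the part that bears it (a point fixed in the world has none). Each returns a list of dicts, best first, with "conf" (0 to 1); they miss things now and then, are a little off and sometimes report something else, mostly with a low value. They report only what shows in the picture. A call takes as long as a camera call.
- nets.find_in(camera, thing): "location" ([column, row] in pixels, amid what is visible of it).
The state is a dict: "time_s": time; "joint_positions": joint angles; "qvel": joint speeds; "tau": joint torques, N m; "position": TCP position; "tcp_rot": TCP orientation; "force": force on the tool from outside, world axes, zero at the start; "moment": the same for the moment, N m; "opening": opening from 0.0 (shut) to 1.0 (fully open); "grasp_force": force on a finger pad.
Only numpy, scipy, OpenCV 4.12 (cv2) and the standard library are available. Lean on these libraries where they do the work, as an engineer would, in place of code of your own. Each camera call takes 0.05 s, during which the arm holds its last target. There are 200 camera calls.

## Task

First push the red gate at the low end of the can rack fully shut, then load the two orange cans into the rack: tip each one over away from the robot into the lane, so that it lies across the lane with its lid toward the far wall, and roll it over the lip so that it runs down the ramp and both come to rest lying there behind the gate, lids to the far side. Leave the blue can standing where it is, and do not disturb the other things on the counter.

Things in the scene. Friction and masses are not known exactly. Their poses are not given: they have to be found in the camera images.
- can_rack: aluminium gravity rack for drink cans, fixed. Frame: origin on the counter under the lane's centre line; x points across the lane to the far wall (away from the robot), y along the lane uphill (left), z up. Lane 97 mm wide (x -0.0485 to 0.0485). Level deck at z 0.075, y -0.03 to 0.32, x -0.1315 to 0.0485, near edge and left end open; its part x < -0.05 is the shelf. Ramp from y -0.03 down to -0.262.
- shelf_mid (a point): middle of the shelf's top, 88 mm to the near side of the lane's centre line. The three cans stand here side by side along y, at this point and 100 mm to either side, in any order, each up to 6 mm off. Shelf and lane deck are one flush surface. Axes as the rack's.
- lane_deck (a point): lane floor beside the middle can; along the deck the far wall is 35 mm high, 48.5 mm to +x, 4 mm thick. A can tipped straight over (+x) from the shelf lands lying here with its lid up to 30 mm short of the far wall, sometimes slightly askew; it then has to be pushed at its base toward +x, close to the far wall, to fit between the ramp's walls. Lying cans roll easily along y; push them at or below their middle height, or they jam.
- lip (a point): top of the round steel lip, 3.5 mm above the deck, across the lane at rack y -0.026; a can rolls over it with a light push.
- ramp (a point): middle of the ramp floor. The ramp drops 48 mm over 232 mm toward -y between two walls 40 mm high, 97 mm apart; cans roll down by themselves and stop at the gate (rack y -0.273). The near wall begins at rack y -0.03; from there a 36 mm long plate, 31 mm high, flares out toward the robot to rack x -0.073, y -0.005 as a funnel.
- gate (a joint): travel in m of the red sliding gate across the low end of the ramp: 0 fully shut, up to 0.085 open (drawn toward the robot); friction about 2 N, it stays where it is left. Start: 0.055 to 0.08.
- gate_tab (a point): centre of the push face of the gate's black upright tab (36 mm wide along y, 12 mm thick, top 17 mm above this point, foot 53 mm below it), on the tab's side toward the robot; pushing it along the rack's +x shuts the gate. The tab stands clear at the near side of the rack.
- can_a: drink can, 53 mm diameter, 90 mm tall, full, about 170 g, smooth lacquered metal (friction about 0.5), orange with a narrow white band near the foot, silver lid with ring pull. Origin: centre of its bottom end; its +z runs along the can's axis to the lid. Starts standing lid up on the shelf; tips over when pushed near its top (65 mm up or more), lower down it slides.
- can_b: drink can, 53 mm diameter, 90 mm tall, full, about 170 g, smooth lacquered metal (friction about 0.5), orange (same as can_a) with a narrow white band near the foot, silver lid with ring pull. Origin: centre of its bottom end; its +z runs along the can's axis to the lid. Starts standing lid up on the shelf; tips over when pushed near its top (65 mm up or more), lower down it slides.
- can_c: drink can, 53 mm diameter, 90 mm tall, full, about 170 g, smooth lacquered metal (friction about 0.5), blue, to be left standing with a narrow white band near the foot, silver lid with ring pull. Origin: centre of its bottom end; its +z runs along the can's axis to the lid. Starts standing lid up on the shelf; tips over when pushed near its top (65 mm up or more), lower down it slides.
- can_a_lid (a point): centre of the lid of can_a (90 mm from its bottom)
- can_b_lid (a point): centre of the lid of can_b (90 mm from its bottom)
- can_a_mid (a point): centre of can_a
- can_b_mid (a point): centre of can_b
- honey_jar: honey jar, 71 mm diameter, 110 mm tall, bystander right of the rack; origin at its bottom centre
- ticket_stand: small black price ticket in a steel foot, 70x24x58 mm, bystander right of the rack; origin at its bottom centre

How it is judged (in metres and radians):
On the way, in this order (a step that is already met when the one before it is completed fails the run):
1. the gate is fully shut, both orange cans not yet in the ramp (value of joint gate below 0.006 m and y of each of can_a_mid, can_b_mid in the frame of can_rack above -0.02 m), for 0.2 s.
2. one orange can lies in the ramp, lid to the far side (((y of can_a_mid in the frame of can_rack between -0.262 and -0.08 m and x of can_a_mid in the frame of can_rack between -0.012 and 0.012 m and x of can_a_lid in the frame of can_rack above 0.03 m and z of can_a_mid in the frame of can_rack between 0.03 and 0.096 m and linear speed of can_a below 0.03 m/s) or (y of can_b_mid in the frame of can_rack between -0.262 and -0.08 m and x of can_b_mid in the frame of can_rack between -0.012 and 0.012 m and x of can_b_lid in the frame of can_rack above 0.03 m and z of can_b_mid in the frame of can_rack between 0.03 and 0.096 m and linear speed of can_b below 0.03 m/s))), for 0.2 s.
3. both orange cans lie in the ramp, lids to the far side (y of can_a_mid in the frame of can_rack between -0.262 and -0.08 m and x of can_a_mid in the frame of can_rack between -0.012 and 0.012 m and x of each of can_a_lid, can_b_lid in the frame of can_rack above 0.03 m and z of can_a_mid in the frame of can_rack between 0.03 and 0.096 m and linear speed of each of can_a, can_b below 0.03 m/s and y of can_b_mid in the frame of can_rack between -0.262 and -0.08 m and x of can_b_mid in the frame of can_rack between -0.012 and 0.012 m and z of can_b_mid in the frame of can_rack between 0.03 and 0.096 m), for 0.2 s.
At the end, for the whole second after the job is handed in: gate within 6 mm of fully shut; both orange cans at rest on the ramp (centres more than 50 mm beyond its top edge, within 12 mm of the lane's centre line, not stacked), lying across it with the lid to the far wall (lid centre over 30 mm to the far side of the centre line); blue can upright (all of step 3 and value of joint gate below 0.006 m and angle between can_c's own z axis and vertical below 0.1 rad); the robot touches nothing.
It fails at once if the blue can is tipped or shifted more than 30 mm (angle between can_c's own z axis and vertical above 0.5 rad or distance of can_c from where it was at the start of the episode above 0.03 m).
It fails at once if a bystander is shifted more than 30 mm (distance of any of honey_jar, ticket_stand from where it was at the start of the episode above 0.03 m).
It also fails if it takes over 64 s, if anything falls off the work surface, if the arm or the gripper's body presses on something with over 40 N, if the wrist force passes 120 N, or if a joint passes its speed limit or range.

## Working session

There is one attempt and no reset: what is moved stays moved. The work goes in short steps, Python scripts to look and compute and a tool call to move; the robot and the scene stay as the last step left them, time stands still between calls to the robot, and variables do not carry over. Pictures are saved under pics/ and viewed, at most 10 in all, crops included, and the job is handed in when it is done.

Besides the shell and the picture viewer there is one more tool, called after ">>>" by a JSON object that holds its "api" and its "payload". move_arm: Moves the arm, as the interface text tells. Its arguments: {"type":"object","properties":{"increments":{"type":"array"}},"required":["increments"]}

```bash
mkdir -p pics
cat > h.py <<'E'
import numpy as np, cv2
from rig import bot, viewer, workorder, nets
def cap(n,save=None):
    c=viewer.capture(n)
    if save: cv2.imwrite('pics/'+save,c['image'])
    return c
def ray(c,px):
    K=np.array(c['K']);p=np.linalg.inv(K)@[px[0],px[1],1]
    R=np.array(c['orientation']);return np.array(c['eye']),R@np.array([p[0],-p[1],-p[2]])
def onz(c,px,z):
    e,d=ray(c,px);return e+d*(z-e[2])/d[2]
def proj(c,P):
    q=np.array(c['orientation']).T@(np.array(P)-np.array(c['eye']));q=np.array(c['K'])@[q[0],-q[1],-q[2]];return q[:2]/q[2]
E
python3 - <<'E'
from h import *
np.set_printoptions(precision=4,suppress=True)
s=bot.read_state();print(s['tcp_rot'],s['position'],s['force'])
cs={}
for n in('side','top'):
    c=cap(n,n+'0.png');print(n,c.keys(),c['eye'],c['orientation'],c['K'])
    for t in('can_a','can_c','gate_tab','gate','can_rack','honey_jar','ticket_stand','can_a_lid'):
        print(t,[(np.round(d['location'],1),round(d['conf'],2)) for d in nets.find_in(n,t)])
E
```

```text
[[ 0.8966  0.4429 -0.0006]
 [ 0.4429 -0.8966  0.0021]
 [ 0.0004 -0.0021 -1.    ]] [ 0.2766 -0.5596  0.2084] [ 0.9949 -0.0421  0.6837]
side dict_keys(['image', 'K', 'eye', 'orientation']) [ 0.0704 -1.2183  0.591 ] [[ 0.9257  0.1291 -0.3555]
 [-0.3781  0.3386 -0.8617]
 [ 0.0091  0.9321  0.3622]] [[422.2017   0.     322.3622]
 [  0.     422.2017 199.5154]
 [  0.       0.       1.    ]]
can_a [(array([305.3, 178.5]), 0.62)]
can_c [(array([305.3, 178.5]), 0.62)]
gate_tab [(array([341.9, 239.9]), 0.8)]
gate [(array([338.7, 239.9]), 0.67)]
can_rack []
honey_jar [(array([414.6, 286.9]), 0.61)]
ticket_stand [(array([352.2, 299.7]), 0.76)]
can_a_lid [(array([340.4, 239.9]), 0.55)]
top dict_keys(['image', 'K', 'eye', 'orientation']) [ 0.2679 -0.1295  1.4436] [[-0.0071  0.9808 -0.1951]
 [-1.     -0.0062  0.0052]
 [ 0.0039  0.1951  0.9808]] [[473.7035   0.     318.2274]
 [  0.     473.7035 204.1104]
 [  0.       0.       1.    ]]
can_a [(array([205.1, 211. ]), 0.98), (array([241.1, 206. ]), 0.87), (array([173.6, 214.1]), 0.79), (array([433.5, 241.2]), 0.54)]
can_c [(array([205.1, 211. ]), 0.98), (array([241.1, 206. ]), 0.87), (array([173.6, 214.1]), 0.79), (array([433.5, 241.2]), 0.54)]
gate_tab [(array([358.2, 216. ]), 0.71)]
gate [(array([252.6, 189. ]), 0.54)]
can_rack []
honey_jar [(array([450.4, 189.3]), 0.61)]
ticket_stand [(array([433.3, 239.5]), 0.48)]
can_a_lid [(array([242.3, 209.1]), 0.54), (array([357.9, 216.7]), 0.19)]
```

View pics/side0.png

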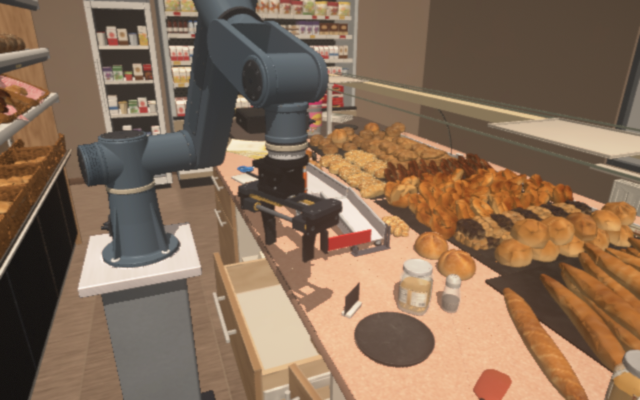

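View pics/top0.png

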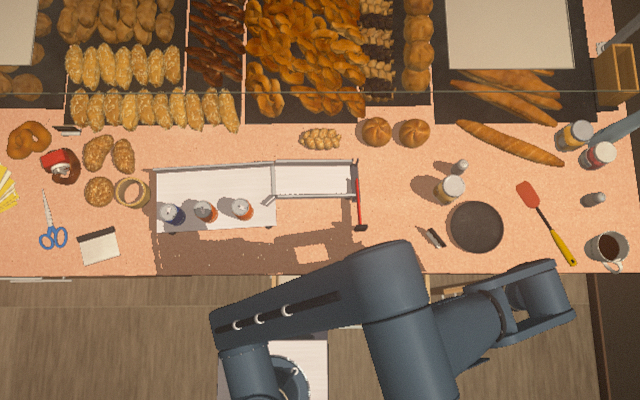

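Run:
```python
import cv2
i=cv2.imread('pics/top0.png')[150:245,140:380];cv2.imwrite('pics/crop.png',cv2.resize(i,None,fx=3.3,fy=3.3,interpolation=cv2.INTER_CUBIC))
```

```text
(no output)
```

View pics/crop.png

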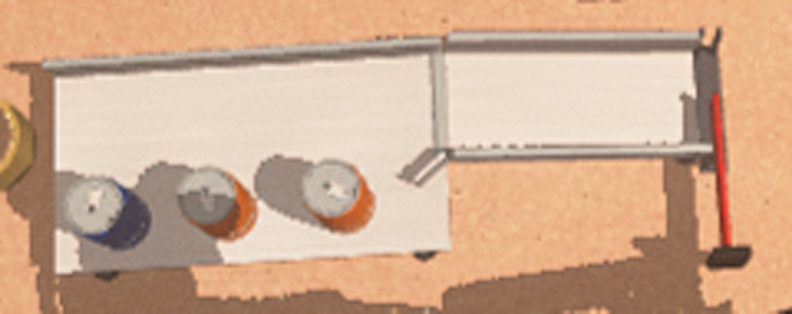

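Run:
```python
from h import *
from scipy.optimize import least_squares
np.set_printoptions(precision=4,suppress=True)
c=cap('top')
f=lambda u,v:np.array([140+u/3.3,150+v/3.3])
cor=[((-.1315,.32,.075),f(55,273)),((-.1315,-.03,.075),f(450,248)),((.0505,.32,.11),f(45,67)),((-.073,-.005,.106),f(406,180)),((.0505,-.026,.11),f(440,42)),((0,-.026,.0785),f(437,102))]
def R(p):return np.array([[np.cos(p[2]),-np.sin(p[2]),0],[np.sin(p[2]),np.cos(p[2]),0],[0,0,1]])
W=lambda p,P:R(p)@np.array(P)+[p[0],p[1],0]
r=least_squares(lambda p:np.concatenate([proj(c,W(p,P))-u for P,u in cor]),[.4,0,0])
p=r.x;print(p,np.degrees(p[2]),r.fun.reshape(-1,2))
for n,u in(('blue',(90,205)),('o1',(206,195)),('o2',(331,188))):
    w=onz(c,f(*u),.165);print(n,w,R(p).T@(w-[p[0],p[1],0]))
for z in(.08,.09,.1):
  w=onz(c,f(730,250),z);print('tab',w,R(p).T@(w-[p[0],p[1],0]))
for q in((-.2315,.0,.0),(0,-.273,.03),(-.0485,-.262,.067)):print(q,W(p,q),(proj(c,W(p,q))-[140,150])*3.3)
cs=viewer.capture('side')
for d in nets.find_in('side','gate_tab')[:1]:
  e,dd=ray(cs,d['location']);print('side tab',[e+dd*(z-e[2])/dd[2] for z in(.05,.06,.08)])
for n in('honey_jar','ticket_stand'):
  for d in nets.find_in('top',n)[:1]:print(n,onz(c,d['location'],.05))
np.save('p.npy',p)
```

```text
[0.6066 0.0226 0.0541] 3.099675291243747 [[-0.5557  0.1299]
 [ 0.0937  0.4865]
 [-1.1791 -1.0632]
 [ 2.9586 -0.0912]
 [-1.9779 -0.3682]
 [ 0.6348  0.8228]]
blue [0.5025 0.2774 0.165 ] [-0.0901  0.26    0.165 ]
o1 [0.5103 0.1815 0.165 ] [-0.0875  0.1639  0.165 ]
o2 [0.5156 0.0778 0.165 ] [-0.0878  0.06    0.165 ]
tab [ 0.4741 -0.2614  0.08  ] [-0.1476 -0.2764  0.08  ]
tab [ 0.4726 -0.2604  0.09  ] [-0.149  -0.2754  0.09  ]
tab [ 0.4711 -0.2594  0.1   ] [-0.1505 -0.2743  0.1   ]
(-0.2315, 0.0, 0.0) [0.3754 0.0101 0.    ] [429.2038 371.3786]
(0, -0.273, 0.03) [ 0.6213 -0.25    0.03  ] [708.8422 101.7756]
(-0.0485, -0.262, 0.067) [ 0.5723 -0.2416  0.067 ] [704.0487 144.6305]
side tab [array([ 0.5347, -0.2437,  0.05  ]), array([ 0.5262, -0.2617,  0.06  ]), array([ 0.509 , -0.2977,  0.08  ])]
honey_jar [ 0.5886 -0.5324  0.05  ]
ticket_stand [ 0.4383 -0.472   0.05  ]
```

>>> {"api": "move_arm", "payload": {"increments": [[0.903,-0.662,0,0,0,-0.371,0],[0.903,-0.662,0,0,0,-0.371,0],[0.903,-0.662,0,0,0,-0.371,0],[0.903,-0.662,0,0,0,-0.371,0],[0.903,-0.662,0,0,0,-0.371,0],[0.903,-0.662,0,0,0,-0.371,0],[0.903,-0.662,0,0,0,-0.371,0],[0.903,-0.662,0,0,0,-0.371,0],[0.903,-0.662,0.1,0,0,-0.371,0],[0.903,-0.662,0.2,0,0,-0.371,0]]}}

```text
time_s: 1.98
position: [0.4344, -0.2608, 0.1508]
tcp_rot: [[-0.064, 0.998, 0.005], [0.998, 0.064, -0.004], [-0.004, 0.005, -1.0]]
force: [-0.0, -0.6, -0.9]
opening: 0.326
grasp_force: 0.0
```

>>> {"api": "move_arm", "payload": {"increments": [[0,0,0.14,0,0,0.003,0],[0,0,0.27,0,0,0.003,0],[0,0,0.33,0,0,0.003,0],[0,0,0.33,0,0,0.003,0],[0,0,0.33,0,0,0.003,0]]}}

```text
time_s: 2.4
position: [0.4315, -0.2621, 0.0498]
tcp_rot: [[-0.044, 0.999, -0.001], [0.999, 0.044, 0.001], [0.001, -0.001, -1.0]]
force: [0.5, 0.8, 0.3]
opening: 0.019
grasp_force: 0.0
```

```bash
cat >> h.py <<'E'
def rk(w=None):
    p=np.load('p.npy');w=np.array(bot.read_state()['position'] if w is None else w);c,s=np.cos(p[2]),np.sin(p[2])
    return np.array([[c,s,0],[-s,c,0],[0,0,1]])@(w-[p[0],p[1],0])
E
python3 - <<'E'
from h import *
s=bot.read_state();print(s['position'],rk(),s['opening'],s['force'])
c=cap('side','s1.png');i=c['image'][130:300,230:430]
cv2.imwrite('pics/s1c.png',cv2.resize(i,None,fx=3.5,fy=3.5,interpolation=cv2.INTER_CUBIC))
E
```

```text
[ 0.43150794 -0.26206055  0.04976854] [-0.19018647 -0.27481995  0.04976854] 0.019239714480655888 [0.45061281 0.80503982 0.27863626]
```

View pics/s1c.png

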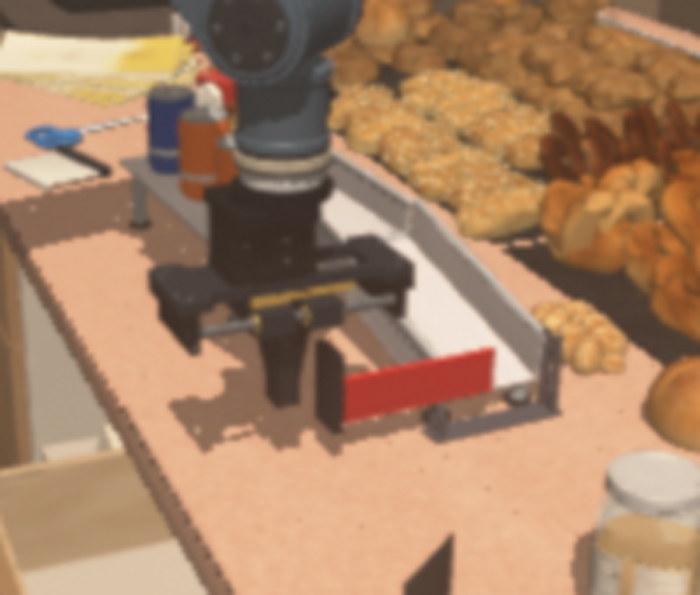

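>>> {"api": "move_arm", "payload": {"increments": [[0,0.04,0,0,0,-0.003,0],[0,0.07,0,0,0,-0.003,0],[0,0.1,0,0,0,-0.003,0],[0,0.13,0,0,0,-0.003,0],[0,0.16,0,0,0,-0.003,0],[0,0.19,0,0,0,-0.003,0],[0,0.22,0,0,0,-0.003,0],[0,0.24,0,0,0,-0.003,0],[0,0.24,0,0,0,-0.003,0]]}}

```text
time_s: 3.2
position: [0.5056, -0.2591, 0.0503]
tcp_rot: [[-0.054, 0.999, 0.002], [0.999, 0.054, -0.001], [-0.001, 0.002, -1.0]]
force: [-0.2, -0.4, 0.2]
opening: 0.005
grasp_force: 0.0
```

Run:
```python
from h import *
s=bot.read_state();print(s['position'],rk(),s['force'])
c=cap('side','s2.png');t=cap('top','t2.png')
a=c['image'][200:270,290:410];b=t['image'][180:230,290:380]
cv2.imwrite('pics/s2c.png',np.hstack([cv2.resize(a,(480,280)),cv2.resize(b,(320,280))]))
```

```text
[ 0.50555838 -0.25906874  0.05030533] [-0.11608258 -0.27583666  0.05030533] [-0.18615188 -0.3981958   0.19199798]
```

View pics/s2c.png

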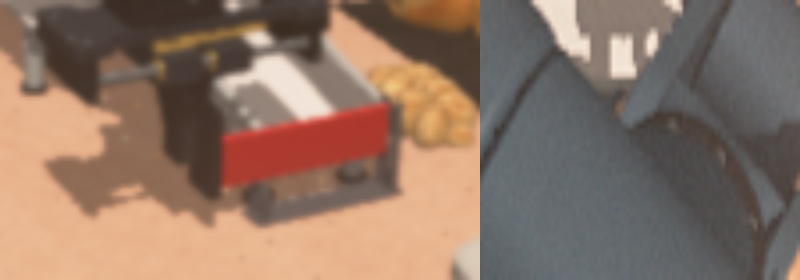

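>>> {"api": "move_arm", "payload": {"increments": [[0,0.015,0,0,0,0,0],[0,0.03,0,0,0,0,0],[0,0.04,0,0,0,0,0],[0,0.05,0,0,0,0,0]]}}

```text
time_s: 3.63
position: [0.5075, -0.2578, 0.0497]
tcp_rot: [[-0.059, 0.998, -0.023], [0.998, 0.059, 0.004], [0.005, -0.023, -1.0]]
force: [-32.7, -13.2, 16.3]
opening: 0.007
grasp_force: 18.5
```

>>> {"api": "move_arm", "payload": {"increments": [[0,-0.1,0,0,0,0,0],[0,-0.18,0,0,0,0,0],[0,-0.213,-0.13,0,0,0,0],[0.05,-0.213,-0.26,0,0,0,0],[0.15,-0.213,-0.38,0,0,0,0],[0.28,-0.213,-0.42,0,0,0,0],[0.41,-0.213,-0.42,0,0,0,0],[0.54,-0.213,-0.42,0,0,0,0],[0.67,-0.213,-0.42,0,0,0,0],[0.8,-0.213,-0.42,0,0,0,0]]}}

```text
time_s: 4.47
position: [0.4419, -0.0204, 0.1767]
tcp_rot: [[-0.052, 0.999, 0.001], [0.999, 0.052, 0.0], [-0.0, 0.001, -1.0]]
force: [0.5, 0.5, -0.0]
opening: 0.003
grasp_force: 0.0
```

Run:
```python
from h import *
s=bot.read_state();print(s['position'],rk(),s['tcp_rot'],s['force'])
c=cap('side','s3.png');t=cap('top','t3.png')
a=c['image'][170:270,270:410];b=t['image'][150:240,230:380]
cv2.imwrite('pics/s3c.png',np.vstack([cv2.resize(a,(420,300)),cv2.resize(b,(420,252))]))
```

```text
[ 0.44194736 -0.02042274  0.17672682] [-0.1666962  -0.03410015  0.17672682] [[-5.22492105e-02  9.98633009e-01  1.46029586e-03]
 [ 9.98634076e-01  5.22492118e-02  3.72870519e-05]
 [-3.90632269e-05  1.46024943e-03 -9.99998933e-01]] [ 0.54248261  0.51547371 -0.01809917]
```

View pics/s3c.png

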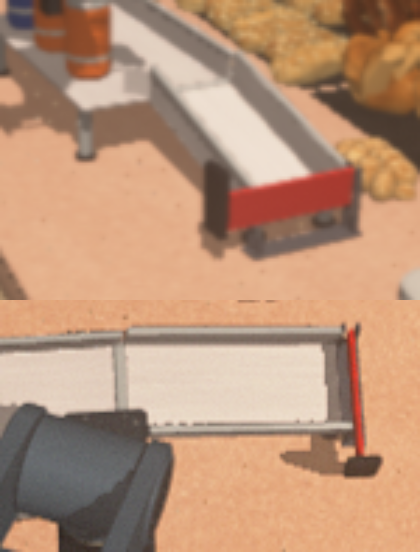

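>>> {"api": "move_arm", "payload": {"increments": [[0.13,0,0.042,0,0,0,0],[0.26,0,0.042,0,0,0,0],[0.32,0,0.042,0,0,0,0],[0.32,0.02,0.042,0,0,0,0],[0.32,0.06,0.042,0,0,0,0],[0.32,0.1,0.042,0,0,0,0],[0.32,0.125,0.042,0,0,0,0],[0.32,0.15,0.042,0,0,0,0],[0.32,0.175,0.042,0,0,0,0]]}}

```text
time_s: 5.32
position: [0.4901, 0.0757, 0.1637]
tcp_rot: [[-0.052, 0.999, -0.0], [0.999, 0.052, -0.0], [-0.0, -0.0, -1.0]]
force: [-0.4, 0.3, 0.4]
opening: 0.004
grasp_force: 0.0
```

Run:
```python
from h import *
s=bot.read_state();print(rk(),s['force'])
```

```text
[-0.11340904  0.05929518  0.1636552 ] [-0.41051536  0.28996493  0.40799326]
```

>>> {"api": "move_arm", "payload": {"increments": [[0,0.03,0,0,0,0,0],[0,0.06,0,0,0,0,0],[0,0.09,0,0,0,0,0],[0,0.115,0,0,0,0,0],[0,0.13,0,0,0,0,0],[0,0.08,-0.05,0,0,0,0],[0,-0.02,-0.05,0,0,0,0],[0,-0.12,-0.05,0,0,0,0],[0,-0.17,-0.05,0,0,0,0]]}}

```text
time_s: 6.07
position: [0.4339, 0.0743, 0.1784]
tcp_rot: [[-0.054, 0.999, -0.005], [0.999, 0.054, 0.0], [0.001, -0.005, -1.0]]
force: [-1.3, 0.1, -0.8]
opening: 0.005
grasp_force: 0.0
```

Run:
```python
from h import *
s=bot.read_state();print(rk(),s['force'])
c=cap('side','s4.png');t=cap('top','t4.png')
for n in('side','top'):print([(np.round(d['location'],1),round(d['conf'],2)) for d in nets.find_in(n,'can_a')])
a=c['image'][130:250,230:390];b=t['image'][150:245,140:290]
cv2.imwrite('pics/s4c.png',np.hstack([cv2.resize(a,(400,300)),cv2.resize(b,(400,253))[:253].copy() if 0 else cv2.resize(b,(400,300))]))
```

```text
[-0.16956367  0.06088014  0.17838444] [-1.27002921  0.12428703 -0.81324024]
[(array([301.9, 181.6]), 0.82), (array([286.4, 173.6]), 0.77), (array([277.5, 172.9]), 0.71)]
[(array([170.6, 211.8]), 0.75), (array([432.5, 241. ]), 0.69), (array([248.2, 208.6]), 0.65)]
```

View pics/s4c.png

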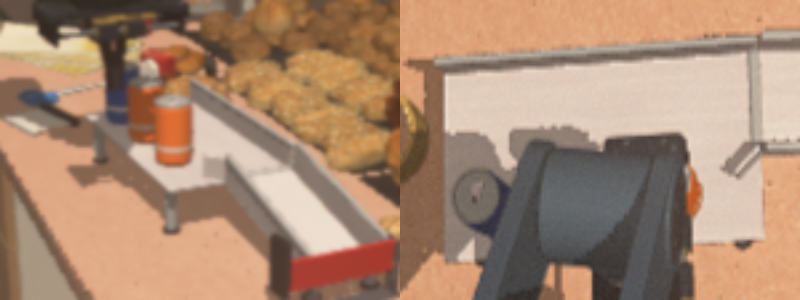

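Run:
```python
from h import *
c=cap('side');c0=cv2.imread('pics/side0.png');im=c['image']
hsv=cv2.cvtColor(im,cv2.COLOR_BGR2HSV)
m=cv2.inRange(hsv,(5,150,120),(16,255,255))
n,l,st,ce=cv2.connectedComponentsWithStats(m[:,:320])
for k in range(1,n):
  if st[k][4]>40: print(st[k],ce[k])
p=np.load('p.npy')
def W(P):
  cc,s=np.cos(p[2]),np.sin(p[2]);return [p[0]+cc*P[0]-s*P[1],p[1]+s*P[0]+cc*P[1],P[2]]
for P in[(-.088,.06,.12),(-.088,.03,.12),(-.06,.06,.12),(-.06,.03,.12),(-.088,.164,.12)]:print(P,proj(c,W(P)))
```

```text
[  4  86  28  18 202] [17.58910891 94.04950495]
[290 149  22  15 140] [302.02142857 154.06428571]
[ 12 156  34  10 147] [ 30.00680272 160.99319728]
[282 164  24  25 398] [293.05527638 177.4120603 ]
[  0 174  34  15 303] [ 14.59075908 181.15841584]
[293 191  13   5  53] [299.03773585 192.88679245]
[  0 201  13  12 104] [  4.99038462 205.28846154]
(-0.088, 0.06, 0.12) [298.31278962 182.78253035]
(-0.088, 0.03, 0.12) [301.6982932  185.43763644]
(-0.06, 0.06, 0.12) [305.83343959 181.71732792]
(-0.06, 0.03, 0.12) [309.32492307 184.3328059 ]
(-0.088, 0.164, 0.12) [287.43927574 174.25489709]
```

>>> {"api": "move_arm", "payload": {"increments": [[0,0.05,0.035,0,0,0,0],[0,0.13,0.035,0,0,0,0],[0,0.17,0.035,0,0,0,0],[0,0.21,0.035,0,0,0,0],[0,0.25,0.035,0,0,0,0],[0,0.29,0.035,0,0,0,0],[0,0.33,0.035,0,0,0,0],[0,0.36,0.035,0,0,0,0],[0,0.36,0.035,0,0,0,0]]}}

```text
time_s: 7.07
position: [0.5499, 0.0795, 0.1682]
tcp_rot: [[-0.053, 0.999, 0.004], [0.999, 0.053, -0.0], [-0.0, 0.004, -1.0]]
force: [-0.1, 0.2, 0.3]
opening: 0.005
grasp_force: 0.0
```

Run:
```python
from h import *
s=bot.read_state();print(rk(),s['force'])
c=cap('side','s5.png');t=cap('top','t5.png')
for n in('side','top'):print([(np.round(d['location'],1),round(d['conf'],2)) for d in nets.find_in(n,'can_a')])
a=c['image'][130:250,230:390];b=t['image'][150:245,140:290]
cv2.imwrite('pics/s5c.png',np.hstack([cv2.resize(a,(400,300)),cv2.resize(b,(400,300))]))
```

```text
[-0.05354382  0.05980177  0.16823856] [-0.07990996  0.15691449  0.33028505]
[(array([301.1, 180. ]), 0.83), (array([285. , 174.5]), 0.83), (array([276.8, 165.6]), 0.81)]
[(array([246.4, 206.6]), 0.47), (array([166.8, 211.5]), 0.45)]
```

View pics/s5c.png

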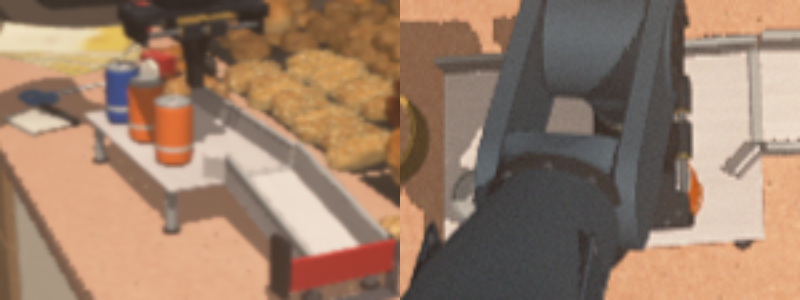

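Run:
```python
from h import *
c=cap('side');t=cap('top');p=np.load('p.npy')
def W(P):
  cc,s=np.cos(p[2]),np.sin(p[2]);return [p[0]+cc*P[0]-s*P[1],p[1]+s*P[0]+cc*P[1],P[2]]
f=lambda cam,P:np.round((proj(c,W(P))-[230,130])*2.5) if cam=='s' else np.round((proj(t,W(P))-[140,150])*[400/150,300/95])
for n,P in dict(tip=(-.0535,.0598,.157),lid=(-.088,.06,.165),foot=(-.088,.06,.075),nl=(-.1315,.32,.075),nr=(-.1315,-.03,.075),fun=(-.073,-.005,.106),fun0=(-.073,-.005,.075),gatetop=(0,-.273,.07),farend=(.0505,-.262,.067)).items():print(n,f('s',P),f('t',P))
```

```text
tip [194. 103.] [268. 143.]
lid [170. 101.] [267. 180.]
foot [171. 163.] [280. 198.]
nl [ 83. 113.] [ 43. 262.]
nr [166. 190.] [364. 239.]
fun [200. 155.] [336. 172.]
fun0 [200. 177.] [339. 178.]
gatetop [351. 249.] [576.  87.]
farend [383. 240.] [562.  37.]
```

Run:
```python
import cv2
i=cv2.imread('pics/s5.png')[140:205,260:340];cv2.imwrite('pics/z.png',cv2.resize(i,None,fx=9,fy=9,interpolation=cv2.INTER_CUBIC))
```

```text
(no output)
```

View pics/z.png

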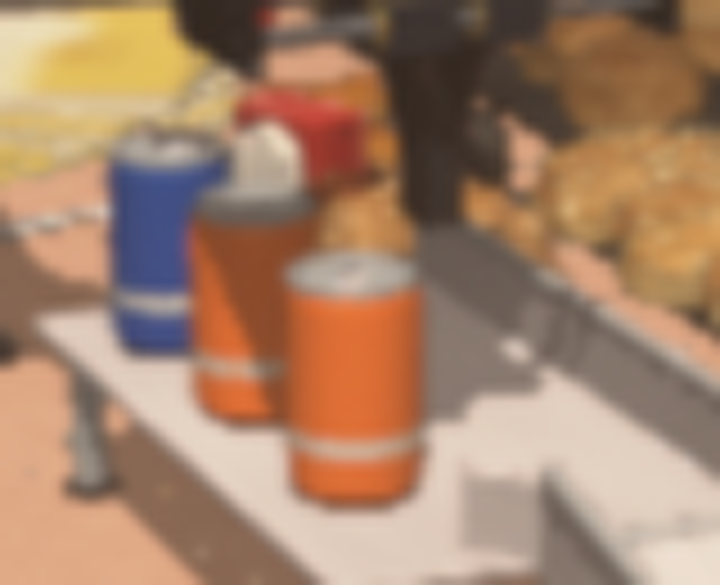

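Run:
```python
from h import *
c=cap('side')
for z in(.039,.05,.06):print(z,(proj(c,[.4315,-.2621,z])-[230,130])*3.5)
for z in(.157,.168,.18,.19):print(z,(proj(c,[.5499,.0795,z])-[260,140])*9)
```

```text
0.039 [281.85703894 428.12183486]
0.05 [281.84263859 415.5688549 ]
0.06 [281.82946037 404.08122028]
0.157 [427.89043518 281.2431462 ]
0.168 [427.78666098 253.52243068]
0.18 [427.67279671 223.10640588]
0.19 [427.57738254 197.61886675]
```

>>> {"api": "move_arm", "payload": {"increments": [[0,-0.13,0,0,0,0,0],[0,-0.26,0,0,0,0,0],[0,-0.36,0,0,0,0,0],[0,-0.36,0.05,0,0,0,0],[0,-0.36,0.1,0,0,0,0],[0,-0.3,0.1,0,0,0,0],[0,-0.25,0.1,0,0,0,0],[0,-0.21,0.1,0,0,0,0],[0,-0.17,0.1,0,0,0,0],[0,-0.13,0.1,0,0,0,0]]}}

```text
time_s: 8.25
position: [0.5072, 0.0776, 0.1384]
tcp_rot: [[-0.054, 0.999, -0.001], [0.999, 0.054, 0.0], [0.0, -0.001, -1.0]]
force: [0.0, -0.0, 0.9]
opening: 0.009
grasp_force: 0.3
```

Run:
```python
from h import *
s=bot.read_state();print(rk(),s['force'])
c=cap('side')
print([(np.round(d['location'],1),round(d['conf'],2)) for d in nets.find_in('side','can_a')])
```

```text
[-0.09627037  0.06027542  0.13842139] [ 0.01090097 -0.03541849  0.90970793]
[(array([284.4, 177.9]), 0.59), (array([276.2, 168.4]), 0.47)]
```

>>> {"api": "move_arm", "payload": {"increments": [[0,0.04,0,0,0,0,0],[0,0.07,0,0,0,0,0],[0,0.09,0,0,0,0,0],[0,0.09,0,0,0,0,0]]}}

```text
time_s: 8.68
position: [0.5355, 0.0789, 0.1385]
tcp_rot: [[-0.053, 0.999, 0.002], [0.999, 0.053, -0.0], [-0.0, 0.002, -1.0]]
force: [-0.5, 0.2, -0.5]
opening: 0.004
grasp_force: 0.0
```

Run:
```python
from h import *
s=bot.read_state();print(rk(),s['force'])
c=cap('side','s6.png');t=cap('top','t6.png')
for n in('side','top'):print([(np.round(d['location'],1),round(d['conf'],2)) for d in nets.find_in(n,'can_a')])
a=c['image'][140:220,260:360]
cv2.imwrite('pics/s6c.png',cv2.resize(a,(600,480),interpolation=cv2.INTER_CUBIC))
```

```text
[-0.06786106  0.06002937  0.13847267] [-0.52639171  0.24850368 -0.46975904]
[(array([276.9, 168.1]), 0.72), (array([320., 184.]), 0.66), (array([286.6, 174.3]), 0.65)]
[(array([167.1, 212.4]), 0.61), (array([288. , 181.8]), 0.57)]
```

View pics/s6c.png

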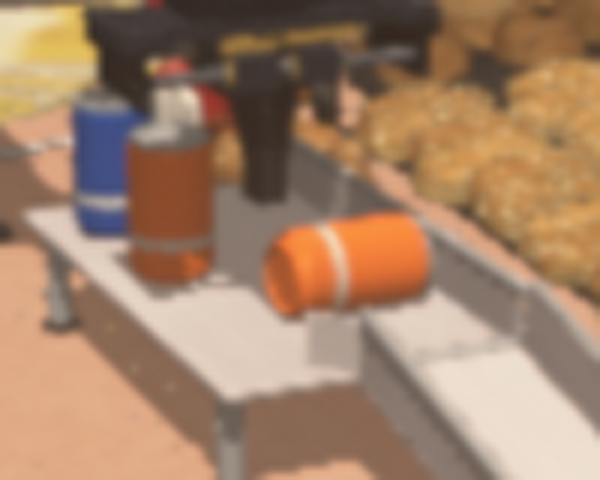

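```bash
cat >> h.py <<'E'
def lying(name='side',z=.1015,box=(0,640,130,260),dbg=True):
    """largest orange blob -> centre and axis ends on plane z, rack frame"""
    c=cap(name);hsv=cv2.cvtColor(c['image'],cv2.COLOR_BGR2HSV)
    m=cv2.inRange(hsv,(4,170,150),(14,255,255));k=np.zeros_like(m);k[box[2]:box[3],box[0]:box[1]]=1;m*=k
    m=cv2.morphologyEx(m,cv2.MORPH_CLOSE,np.ones((5,5)))
    n,l,st,ce=cv2.connectedComponentsWithStats(m)
    for i in sorted(range(1,n),key=lambda i:-st[i][4])[:3]:
        if st[i][4]<60: continue
        ys,xs=np.where(l==i);r=cv2.minAreaRect(np.column_stack([xs,ys]).astype(np.float32))
        print(name,'blob',st[i],'ctr',np.round(ce[i],1),'rack',np.round(rk(onz(c,ce[i],z)),4),'rect',r)
    return c
E
python3 - <<'E'
from h import *
c=lying('side',box=(300,345,160,215));lying('top',box=(140,380,150,245))
for P in((307.5,186.5),(330.5,181)):print(rk(onz(c,P,.1015)))
p=np.load('p.npy')
def W(P):
  cc,s=np.cos(p[2]),np.sin(p[2]);return [p[0]+cc*P[0]-s*P[1],p[1]+s*P[0]+cc*P[1],P[2]]
for y in(0,.02,.04,.06):print(y,[np.round((proj(c,W((x,y,.1015)))-[260,140])*6) for x in(-.06,.03)])
E
```

```text
side blob [305 176  26  16 310] ctr [317.2 183.3] rack [-0.0085  0.0776  0.1015] rect ((317.1891784667969, 183.13514709472656), (12.823122024536133, 25.646240234375), 80.53767395019531)
[-0.05367567  0.06030781  0.1015    ]
[0.04589373 0.08138339 0.1015    ]
0 [array([318., 314.]), array([461., 291.])]
0.02 [array([303., 302.]), array([445., 281.])]
0.04 [array([289., 291.]), array([430., 270.])]
0.06 [array([275., 281.]), array([415., 260.])]
```

>>> {"api": "move_arm", "payload": {"increments": [[0,-0.1,0,0,0,0,0],[0.02,-0.16,0.02,0,0,0,0],[0.02,-0.16,0.12,0,0,0,0],[0.02,-0.16,0.195,0,0,0,0],[0.02,-0.13,0.195,0,0,0,0],[0.02,-0.1,0.195,0,0,0,0],[0.02,-0.07,0.195,0,0,0,0],[0.02,-0.04,0.195,0,0,0,0],[0.02,-0.02,0.195,0,0,0,0],[0.02,-0.02,0.195,0,0,0,0]]}}

```text
time_s: 9.82
position: [0.5313, 0.0845, 0.0809]
tcp_rot: [[-0.053, 0.999, 0.005], [0.999, 0.053, -0.0], [-0.001, 0.005, -1.0]]
force: [-0.4, 0.0, 0.2]
opening: -0.0
grasp_force: 0.0
```

Run:
```python
from h import *
s=bot.read_state();print(rk(),s['force'],s['time_s'])
c=lying('side',box=(300,345,160,215));
print([(np.round(d['location'],1),round(d['conf'],2)) for d in nets.find_in('side','can_a')])
```

```text
[-0.07177018  0.06585257  0.08093756] [-0.37459248  0.01954491  0.16696431] 9.8167
side blob [306 176  25  16 286] ctr [318.  183.4] rack [-0.0064  0.0759  0.1015] rect ((317.6081237792969, 183.14866638183594), (12.658721923828125, 24.824247360229492), 80.53767395019531)
[(array([318.8, 182.3]), 0.91), (array([284.8, 177.5]), 0.81), (array([272.7, 173.7]), 0.63)]
```

>>> {"api": "move_arm", "payload": {"increments": [[0,0.015,0,0,0,0,0],[0,0.025,0,0,0,0,0],[0,0.035,0,0,0,0,0],[0,0.04,0,0,0,0,0],[0,0.04,0,0,0,0,0]]}}

```text
time_s: 10.33
position: [0.5399, 0.0853, 0.0798]
tcp_rot: [[-0.054, 0.999, -0.0], [0.999, 0.054, 0.0], [0.0, -0.0, -1.0]]
force: [-0.8, 0.5, 0.4]
opening: 0.001
grasp_force: 0.5
```

Run:
```python
from h import *
s=bot.read_state();print(rk(),s['force'],s['time_s'])
c=lying('side',box=(300,345,160,215));
print([(np.round(d['location'],1),round(d['conf'],2)) for d in nets.find_in('side','can_a')])
```

```text
[-0.06318173  0.06621799  0.07975521] [-0.76779975  0.53730862  0.41111551] 10.3333
side blob [309 176  23  15 269] ctr [319.9 183. ] rack [0.0015 0.0771 0.1015] rect ((319.6531677246094, 182.74566650390625), (12.620747566223145, 23.264751434326172), 81.25383758544922)
[(array([321.2, 183. ]), 0.76), (array([289.3, 178.1]), 0.62), (array([274.2, 171.2]), 0.58)]
```

>>> {"api": "move_arm", "payload": {"increments": [[0,0.007,0,0,0,0,0],[0,0.014,0,0,0,0,0],[0,0.014,0,0,0,0,0]]}}

```text
time_s: 10.68
position: [0.5447, 0.0855, 0.0798]
tcp_rot: [[-0.053, 0.999, 0.001], [0.999, 0.053, -0.0], [-0.0, 0.001, -1.0]]
force: [-2.2, 0.4, -0.2]
opening: 0.004
grasp_force: 0.5
```

Run:
```python
from h import *
s=bot.read_state();print(rk(),s['force'],s['time_s'])
c=lying('side',box=(300,345,160,215));
print([(np.round(d['location'],1),round(d['conf'],2)) for d in nets.find_in('side','can_a')])
```

```text
[-0.05834237  0.06610403  0.0797856 ] [-2.189197    0.37328454 -0.17779241] 10.6833
side blob [310 176  24  15 280] ctr [320.9 182.9] rack [0.0053 0.0764 0.1015] rect ((320.9161682128906, 182.70521545410156), (12.620747566223145, 23.79694938659668), 81.25383758544922)
[(array([321.9, 183.3]), 0.77), (array([288.4, 179. ]), 0.74), (array([273. , 169.1]), 0.54)]
```

>>> {"api": "move_arm", "payload": {"increments": [[0,0.01,0,0,0,0,0],[0,0.01,0,0,0,0,0]]}}

```text
time_s: 10.95
position: [0.5477, 0.0857, 0.0798]
tcp_rot: [[-0.053, 0.999, 0.001], [0.999, 0.053, -0.0], [-0.0, 0.001, -1.0]]
force: [-0.8, 0.5, 1.2]
opening: 0.006
grasp_force: 0.5
```

>>> {"api": "move_arm", "payload": {"increments": [[0,0.01,0,0,0,0,0],[0,0.01,0,0,0,0,0]]}}

```text
time_s: 11.12
position: [0.5504, 0.0859, 0.0797]
tcp_rot: [[-0.053, 0.999, 0.0], [0.999, 0.053, 0.0], [0.0, 0.0, -1.0]]
force: [-1.1, 0.3, 1.5]
opening: 0.001
grasp_force: 0.6
```

>>> {"api": "move_arm", "payload": {"increments": [[0,0.01,0,0,0,0,0],[0,0.01,0,0,0,0,0]]}}

```text
time_s: 11.28
position: [0.5505, 0.0861, 0.0796]
tcp_rot: [[-0.054, 0.999, -0.006], [0.999, 0.054, 0.0], [0.0, -0.006, -1.0]]
force: [-6.2, -0.2, 4.8]
opening: 0.008
grasp_force: 3.5
```

Run:
```python
from h import *
s=bot.read_state();print(rk(),s['force'],s['time_s'])
c=lying('side',box=(300,345,160,215));
```

```text
[-0.05252003  0.06641725  0.07964489] [-6.17596488 -0.15874276  4.76243294] 11.2833
side blob [311 176  24  15 277] ctr [322.5 182.7] rack [0.0116 0.076  0.1015] rect ((322.11846923828125, 182.52023315429688), (12.620747566223145, 23.949007034301758), 81.25383758544922)
```

>>> {"api": "move_arm", "payload": {"increments": [[0,-0.07,0,0,0,0,0],[0,-0.12,-0.06,0,0,0,0],[0,-0.12,-0.18,0,0,0,0],[0,-0.05,-0.25,0,0,0,0],[0,0.08,-0.25,0,0,-0.04,0],[0.05,0.185,-0.25,0,0,-0.08,0],[0.15,0.185,-0.25,0,0,-0.12,0],[0.197,0.185,-0.25,0,0,-0.167,0],[0.197,0.185,-0.25,0,0,-0.167,0],[0.197,0.185,-0.25,0,0,-0.167,0]]}}

```text
time_s: 12.17
position: [0.6056, 0.1485, 0.1545]
tcp_rot: [[-0.547, 0.837, 0.001], [0.837, 0.547, -0.0], [-0.001, 0.0, -1.0]]
force: [-0.1, -0.8, 0.5]
opening: 0.006
grasp_force: 0.0
```

Run:
```python
from h import *
s=bot.read_state();print(rk(),s['force'],s['time_s'],s['tcp_rot'])
c=lying('side',box=(300,345,160,215));lying('top',box=(140,380,150,245))
i=cv2.imread('pics/side0.png')
for z in (.198,.21,.22,.23):print(z,proj(c,[.2766+.443*.051,-.5596-.897*.051,z]))
g=cv2.cvtColor(i,cv2.COLOR_BGR2GRAY);print(g[235:270:2,305:312:2])
```

```text
[0.00584275 0.12569624 0.15454055] [-0.05944893 -0.84942472  0.51517969] 12.1667 [[-5.46781810e-01  8.37274879e-01  6.54999644e-04]
 [ 8.37274794e-01  5.46782126e-01 -4.75245569e-04]
 [-7.56053275e-04  2.88559060e-04 -9.99999673e-01]]
side blob [310 176  25  15 296] ctr [321.7 182.8] rack [0.0085 0.0761 0.1015] rect ((321.7051696777344, 182.5838165283203), (12.620747566223145, 24.785322189331055), 81.25383758544922)
top blob [232 165  19  32 401] ctr [241.5 180.7] rack [0.0027 0.0639 0.1015] rect ((240.80882263183594, 180.51470947265625), (31.36886978149414, 17.026622772216797), 85.60128784179688)
top blob [201 205  16  16  90] ctr [211.2 214.6] rack [-0.0924  0.1538  0.1015] rect ((210.4702606201172, 214.93865966796875), (11.27964973449707, 16.40121841430664), 37.5685920715332)
0.198 [309.13719726 272.06702323]
0.21 [309.12220046 266.17162997]
0.22 [309.10956925 261.20617528]
0.23 [309.09681443 256.19212879]
[[ 51  58  55  53]
 [ 50  51  51  52]
 [ 50  50  52  52]
 [ 51  51  51  51]
 [ 51  52  52  52]
 [ 51  52  52  53]
 [ 52  52  53  53]
 [ 53  53  53  53]
 [ 55  53  53  54]
 [ 55  54  54  54]
 [ 55  55  55  55]
 [ 56  56  55  56]
 [ 56  57  66  94]
 [ 64  91 117 180]
 [112 119 121 175]
 [120 120 121 139]
 [120 120 124 191]
 [121 121 125 189]]
```

>>> {"api": "move_arm", "payload": {"increments": [[0,0,0.12,0,0,0,0],[0,0,0.22,0,0,0,0],[0,0,0.25,0,0,0,0],[-0.029,-0.017,0.25,0,0,0,0],[-0.058,-0.033,0.25,0,0,0,0],[-0.075,-0.043,0.25,0,0,0,0],[-0.092,-0.053,0.25,0,0,0,0],[-0.109,-0.063,0.25,0,0,0,0],[-0.126,-0.073,0.25,0,0,0,0],[-0.126,-0.073,0.25,0,0,0,0]]}}

```text
time_s: 13.1
position: [0.6083, 0.1028, 0.0806]
tcp_rot: [[-0.546, 0.838, 0.002], [0.838, 0.546, -0.001], [-0.002, 0.001, -1.0]]
force: [-0.8, 0.5, -0.2]
opening: 0.004
grasp_force: 0.0
```

Run:
```python
from h import *
s=bot.read_state();print(rk(),s['force'],s['time_s'])
c=lying('side',box=(300,345,160,215));lying('top',box=(140,380,150,245))
```

```text
[0.00609691 0.07999603 0.08062201] [-0.77580563  0.5373607  -0.22590921] 13.1
side blob [313 178  26  14 288] ctr [325.7 184.5] rack [0.0133 0.0535 0.1015] rect ((325.5, 184.5), (13.0, 25.0), 90.0)
top blob [244 165  16  26 152] ctr [253.9 175.6] rack [0.0158 0.0272 0.1015] rect ((252.3108367919922, 177.3648681640625), (27.125831604003906, 12.987520217895508), 80.53767395019531)
```

>>> {"api": "move_arm", "payload": {"increments": [[0.04,0.011,0,0,0,0,0],[0.04,0.011,0,0,0,0.04,0],[0.04,0.011,0,0,0,0.08,0],[0.04,0.011,0,0,0,0.12,0],[0.04,0.011,0,0,0,0.167,0],[0.04,0.011,0,0,0,0.167,0.2],[0.04,0.011,0,0,0,0.167,0.5],[0.04,0.011,0,0,0,0.167,0.5],[0.04,0.011,0,0,0,0.167,0.5],[0.04,0.011,0,0,0,0.167,0.5]]}}

```text
time_s: 14.03
position: [0.6038, 0.1164, 0.0797]
tcp_rot: [[-0.055, 0.998, -0.0], [0.998, 0.055, 0.0], [0.0, -0.0, -1.0]]
force: [0.2, -0.1, 0.1]
opening: 0.296
grasp_force: 0.0
```

```bash
cat >> h.py <<'E'
def slope(c,box):
    hsv=cv2.cvtColor(c['image'],cv2.COLOR_BGR2HSV);m=cv2.inRange(hsv,(4,150,90),(16,255,255))
    k=np.zeros_like(m);k[box[2]:box[3],box[0]:box[1]]=1;m=cv2.morphologyEx(m*k,cv2.MORPH_CLOSE,np.ones((5,5)))
    n,l,st,ce=cv2.connectedComponentsWithStats(m);i=1+np.argmax(st[1:,4]);ys,xs=np.where(l==i)
    mid=[ys[xs==u].mean() for u in sorted(set(xs))][3:-3];a=np.polyfit(range(len(mid)),mid,1)[0]
    u=ce[i];dx=10;A=rk(onz(c,u-[dx,a*dx],.1015));B=rk(onz(c,u+[dx,a*dx],.1015))
    print('slope',a,'skew deg (lid toward +y)',np.degrees(np.arctan2(B[1]-A[1],B[0]-A[0])),st[i],rk(onz(c,u,.1015)))
E
python3 - <<'E'
from h import *
s=bot.read_state();print(rk(),s['force'],s['time_s'],s['opening'],s['tcp_rot'][0])
c=lying('side',box=(300,345,160,215));slope(c,(300,345,160,215));t=lying('top',box=(140,380,150,245))
E
```

```text
[0.00227489 0.09381193 0.07971692] [ 0.2073817  -0.08771962  0.14762665] 14.0333 0.2959487316324438 [-5.48654992e-02  9.98493747e-01 -1.21721013e-04]
side blob [312 178  27  14 297] ctr [325.3 184.5] rack [0.0122 0.0544 0.1015] rect ((325.0, 184.5), (13.0, 26.0), 90.0)
slope -0.0337662337662387 skew deg (lid toward +y) -17.983798212365592 [312 177  27  16 336] [0.01170691 0.05319658 0.1015    ]
top blob [241 165  19  31 484] ctr [249.8 179.8] rack [0.0042 0.0396 0.1015] rect ((249.96922302246094, 179.94613647460938), (30.50851058959961, 17.140235900878906), 86.8201675415039)
```

>>> {"api": "move_arm", "payload": {"increments": [[-0.02,0,0,0,0,0,0.5],[-0.05,0,0,0,0,0,0.5],[-0.08,0,0,0,0,0,0.5],[-0.11,0,0,0,0,0,0.5],[-0.14,0,0,0,0,0,0.5],[-0.17,0,0,0,0,0,0.5],[-0.195,0,0,0,0,0,0.5],[-0.21,0,0,0,0,0,0.5],[-0.22,0,0,0,0,0,0.5]]}}

```text
time_s: 14.88
position: [0.6074, 0.0502, 0.0799]
tcp_rot: [[-0.051, 0.999, 0.0], [0.999, 0.051, 0.002], [0.002, 0.0, -1.0]]
force: [-1.1, 7.8, 4.7]
opening: 0.505
grasp_force: 3.7
```

Run:
```python
from h import *
s=bot.read_state();print(rk(),s['force'],s['time_s'],s['opening'])
c=lying('side',box=(300,380,160,240));slope(c,(300,380,160,240));t=lying('top',box=(140,350,150,245))
```

```text
[0.00237581 0.02749857 0.07988882] [-1.1151056   7.78336517  4.69494239] 14.8833 0.5049787717418708
side blob [318 182  27  14 302] ctr [332.2 188.6] rack [0.0152 0.0064 0.1015] rect ((331.0, 188.5), (13.0, 26.0), 90.0)
slope -0.010728402032751001 skew deg (lid toward +y) -22.04749096218099 [318 181  28  16 336] [0.01506529 0.00526    0.1015    ]
top blob [263 164  13  31 221] ctr [270.1 181.1] rack [-0.0034 -0.0192  0.1015] rect ((269.0, 179.0), (30.0, 12.0), 90.0)
```

>>> {"api": "move_arm", "payload": {"increments": [[0.1,0,0,0,0,0,0.5],[0.2,0,0,0,0,0,0.5],[0.22,0,0,0,0,0,0.5]]}}

```text
time_s: 15.23
position: [0.603, 0.1198, 0.0797]
tcp_rot: [[-0.056, 0.998, -0.001], [0.998, 0.056, 0.001], [0.001, -0.0, -1.0]]
force: [0.1, -0.1, -0.1]
opening: 0.493
grasp_force: 0.0
```

Run:
```python
from h import *
s=bot.read_state();print(rk(),s['force'],s['time_s'],s['opening'])
c=lying('side',box=(300,380,160,240));t=lying('top',box=(140,350,150,245))
hsv=cv2.cvtColor(t['image'],cv2.COLOR_BGR2HSV)[155:205,240:300]
m=(hsv[...,0]<=16)&(hsv[...,0]>=3)&(hsv[...,1]>150)
for r in m: print(''.join('#' if v else '.' for v in r))
hs=cv2.cvtColor(c['image'],cv2.COLOR_BGR2HSV)[170:205,300:350];m=(hs[...,0]<=16)&(hs[...,0]>=3)&(hs[...,1]>150)
for r in m: print(''.join('#' if v else '.' for v in r))
```

```text
[0.00173093 0.09725044 0.07966367] [ 0.07171983 -0.10883051 -0.09985275] 15.2333 0.4931569855316971
side blob [318 182  26  14 291] ctr [331.5 188.3] rack [0.0144 0.01   0.1015] rect ((330.5, 188.5), (13.0, 25.0), 90.0)
top blob [256 164  18  31 519] ctr [264.5 179. ] rack [ 0.0038 -0.0034  0.1015] rect ((264.5, 179.0), (30.0, 17.0), 90.0)
............................................................
............................................................
............................................................
............................................................
............................................................
............................................................
............................................................
............................................................
............................................................
....................##########..............................
.................################...........................
................#################...........................
................##########
[... 3376 characters left out ...]
.....#....#####...##############.....
........................####...#############......
........................####...#############......
.........................###...############.......
..........................##...#########..........
...............................###................
..................................................
..................................................
..................................................
..................................................
..................................................
..................................................
..................................................
..................................................
```

>>> {"api": "move_arm", "payload": {"increments": [[-0.1,0,0,0,0,0,0.5],[-0.124,0,0,0,-0.035,0,0.5],[-0.124,0,0.01,0,-0.07,0,0.5],[-0.124,0,0.019,0,-0.105,0,0.5],[-0.124,0,0.019,0,-0.139,0,0.5],[-0.15,0,0.019,0,-0.139,0,0.5],[-0.18,0,0.019,0,-0.139,0,0.5],[-0.21,0,0.019,0,-0.139,0,0.5],[-0.235,0,0.019,0,-0.139,0,0.5],[-0.25,0,0.019,0,-0.139,0,0.5]]}}

```text
time_s: 16.17
position: [0.6082, 0.0386, 0.0746]
tcp_rot: [[-0.045, 0.999, 0.022], [0.906, 0.05, -0.421], [-0.422, 0.001, -0.907]]
force: [0.5, 2.3, -0.2]
opening: 0.499
grasp_force: 0.9
```

Run:
```python
from h import *
s=bot.read_state();print(rk(),s['force'],s['time_s'],s['opening'],s['tcp_rot'])
c=lying('side',box=(300,380,160,240));t=lying('top',box=(140,350,150,245))
```

```text
[0.00250323 0.01580117 0.07460211] [ 0.53701525  2.32690343 -0.21311309] 16.1667 0.49938156053276556 [[-0.04470868  0.99875797  0.02199208]
 [ 0.90555685  0.04981317 -0.42129021]
 [-0.42186245  0.00107975 -0.9066592 ]]
side blob [318 182  27  14 297] ctr [332.5 188.5] rack [0.0166 0.0067 0.1015] rect ((331.0, 188.5), (13.0, 26.0), 90.0)
top blob [259 164  18  32 493] ctr [267.6 178.8] rack [ 0.004  -0.0123  0.1015] rect ((267.5, 179.5), (31.0, 17.0), 90.0)
top blob [201 205  16  16  83] ctr [210.8 214.5] rack [-0.092   0.1549  0.1015] rect ((209.84201049804688, 214.45538330078125), (9.694400787353516, 16.40121841430664), 37.5685920715332)
```

>>> {"api": "move_arm", "payload": {"increments": [[-0.015,0,0.007,0,0,0,0.5],[-0.03,0,0.014,0,0,0,0.5],[-0.042,0,0.02,0,0,0,0.5],[-0.042,0,0.02,0,0,0,0.5]]}}

```text
time_s: 16.6
position: [0.6086, 0.0263, 0.0741]
tcp_rot: [[-0.048, 0.999, 0.022], [0.905, 0.053, -0.423], [-0.424, -0.0, -0.906]]
force: [0.3, 0.8, 0.7]
opening: 0.499
grasp_force: 0.0
```

Run:
```python
from h import *
s=bot.read_state();print(rk(),s['force'],s['time_s'])
c=lying('side',box=(300,380,160,240));t=lying('top',z=.085,box=(140,350,150,245))
```

```text
[0.00220715 0.0035546  0.0740689 ] [0.29523641 0.76423722 0.68594984] 16.6
side blob [320 183  27  15 299] ctr [334.5 189.4] rack [ 0.0188 -0.004   0.1015] rect ((333.26922607421875, 189.65386962890625), (13.519784927368164, 26.171329498291016), 82.87498474121094)
top blob [264 163  18  32 395] ctr [272.5 179.3] rack [ 0.0057 -0.0252  0.085 ] rect ((272.5, 178.5), (31.0, 17.0), 90.0)
top blob [201 205  16  16  95] ctr [211.1 214.3] rack [-0.0882  0.1574  0.085 ] rect ((210.4702606201172, 214.93865966796875), (11.27964973449707, 16.40121841430664), 37.5685920715332)
```

Moving over the lip; a few mm more.

>>> {"api": "move_arm", "payload": {"increments": [[-0.015,0,0.007,0,0,0,0.5],[-0.03,0,0.014,0,0,0,0.5],[-0.03,0,0.014,0,0,0,0.5],[-0.03,0,0.014,0,0,0,0.5]]}}

```text
time_s: 17.03
position: [0.6091, 0.0171, 0.0739]
tcp_rot: [[-0.048, 0.999, 0.022], [0.905, 0.053, -0.422], [-0.423, -0.0, -0.906]]
force: [-0.6, 0.1, -0.5]
opening: 0.504
grasp_force: 0.0
```

Run:
```python
from h import *
s=bot.read_state();print(rk(),s['force'],s['time_s'])
c=lying('side',z=.07,box=(300,400,160,260));t=lying('top',z=.07,box=(140,350,150,245))
```

```text
[ 0.00224169 -0.00566199  0.07390885] [-0.63074186  0.09981109 -0.52615975] 17.0333
side blob [339 203  27  16 284] ctr [353.4 209.9] rack [ 0.0267 -0.124   0.07  ] rect ((352.2432556152344, 210.45947265625), (14.138313293457031, 25.646244049072266), 80.53767395019531)
side blob [386 180  14  16 115] ctr [391.1 186.5] rack [0.2657 0.0166 0.07  ] rect ((391.00909423828125, 185.69004821777344), (9.551953315734863, 17.82582664489746), 42.273685455322266)
top blob [317 164  15  29 399] ctr [324.  177.7] rack [ 0.0054 -0.1779  0.07  ] rect ((324.0, 178.0), (28.0, 14.0), 90.0)
top blob [201 205  16  16  95] ctr [211.1 214.3] rack [-0.0854  0.1606  0.07  ] rect ((210.4702606201172, 214.93865966796875), (11.27964973449707, 16.40121841430664), 37.5685920715332)
```

>>> {"api": "move_arm", "payload": {"increments": [[-0.06,0,-0.12,0,0.03,0,0.3],[-0.12,0,-0.24,0,0.06,0,0],[-0.141,-0.05,-0.302,0,0.1,0,0],[-0.08,-0.15,-0.33,0,0.139,0,0],[0,-0.25,-0.37,0,0.139,0,0],[0.1,-0.35,-0.41,0,0.139,0,0],[0.2,-0.45,-0.46,0,0.139,0,0],[0.3,-0.557,-0.505,0,0.139,0,0],[0.37,-0.557,-0.539,0,0.139,0,0],[0.37,-0.557,-0.539,0,0.139,0,0]]}}

```text
time_s: 17.97
position: [0.4293, 0.181, 0.1737]
tcp_rot: [[-0.058, 0.998, -0.002], [0.998, 0.058, 0.001], [0.002, -0.002, -1.0]]
force: [0.5, -0.2, 0.2]
opening: 0.005
grasp_force: 0.0
```

Run:
```python
from h import *
s=bot.read_state();print(rk(),s['force'],s['time_s'],s['opening'],s['tcp_rot'])
c=lying('side',z=.06,box=(250,400,160,260));t=lying('top',z=.06,box=(140,350,150,245))
for n in('side','top'):print([(np.round(d['location'],1),round(d['conf'],2)) for d in nets.find_in(n,'can_a')])
```

```text
[-0.16844621  0.16772951  0.17372192] [ 0.49438624 -0.21747998  0.1850714 ] 17.9667 0.00539520829482919 [[-0.05830551  0.99829596 -0.00237722]
 [ 0.9982975   0.0583091   0.0014679 ]
 [ 0.00160401 -0.00228758 -0.9999961 ]]
side blob [353 219  29  14 246] ctr [367.4 225.5] rack [ 0.0177 -0.2269  0.06  ] rect ((367.1750793457031, 225.3316192626953), (9.682493209838867, 27.605403900146484), 78.11134338378906)
side blob [282 165  13  21 239] ctr [287.9 174.9] rack [-0.0239  0.3305  0.06  ] rect ((288.0, 175.0), (20.0, 12.0), 90.0)
side blob [386 180  14  16 110] ctr [391.  186.4] rack [0.2827 0.0412 0.06  ] rect ((390.7828369140625, 185.93890380859375), (9.551953315734863, 17.153156280517578), 42.273685455322266)
top blob [338 163  12  30 294] ctr [343.3 177.7] rack [ 0.0046 -0.2361  0.06  ] rect ((343.3541259765625, 177.58230590820312), (28.863943099975586, 10.736587524414062), 87.1375961303711)
top blob [207 205  10  16  68] ctr [211.8 213.7] rack [-0.0817  0.1608  0.06  ] rect ((212.10000610351562, 213.1999969482422), (7.273237705230713, 14.862704277038574), 18.43494987487793)
[(array([275.1, 165.2]), 0.81), (array([287.8, 174.2]), 0.77), (array([367.9, 226.7]), 0.76), (array([336.4, 204. ]), 0.52)]
[(array([212.9, 209.9]), 0.74), (array([342.8, 177.8]), 0.63)]
```

>>> {"api": "move_arm", "payload": {"increments": [[-0.015,0,0.08,0,0,0,0],[-0.015,0,0.119,0,0,0,0],[-0.015,0.06,0.119,0,0,0,0],[-0.015,0.12,0.119,0,0,0,0],[-0.015,0.16,0.119,0,0,0,0],[-0.015,0.2,0.119,0,0,0,0],[-0.015,0.24,0.119,0,0,0,0],[-0.015,0.28,0.119,0,0,0,0],[-0.015,0.32,0.119,0,0,0,0],[-0.015,0.34,0.119,0,0,0,0]]}}

```text
time_s: 19.0
position: [0.5383, 0.1767, 0.1377]
tcp_rot: [[-0.051, 0.999, 0.002], [0.999, 0.051, -0.0], [-0.0, 0.002, -1.0]]
force: [0.3, 0.6, 0.1]
opening: 0.006
grasp_force: 0.0
```

Run:
```python
from h import *
s=bot.read_state();print(rk(),s['force'],s['time_s'])
c=lying('side',box=(250,345,150,215));t=lying('top',box=(140,290,150,245))
for n in('side','top'):print([(np.round(d['location'],1),round(d['conf'],2)) for d in nets.find_in(n,'can_a')])
```

```text
[-0.05987622  0.157511    0.13768184] [0.32740631 0.57616104 0.09331067] 19.0
side blob [293 166  24  17 261] ctr [304.3 173.5] rack [-0.0057  0.2014  0.1015] rect ((304.3999938964844, 173.19998168945312), (12.649110794067383, 23.400854110717773), 71.56504821777344)
top blob [206 173  10  29  99] ctr [211.5 182.4] rack [0.003  0.1513 0.1015] rect ((210.7106475830078, 186.94923400878906), (28.498821258544922, 8.264657974243164), 85.91438293457031)
[(array([275.4, 169.1]), 0.85), (array([303.4, 176.8]), 0.72), (array([369.1, 227.5]), 0.7)]
[(array([346.8, 178.6]), 0.7)]
```

>>> {"api": "move_arm", "payload": {"increments": [[0,-0.08,0,0,0,0,0],[0,-0.17,0,0,0,0,0],[0,-0.25,0,0,0,0,0],[0,-0.25,0,0,0,0,0]]}}

```text
time_s: 19.53
position: [0.4522, 0.1736, 0.1371]
tcp_rot: [[-0.055, 0.998, -0.011], [0.999, 0.055, -0.001], [-0.001, -0.011, -1.0]]
force: [-1.3, 0.2, 0.1]
opening: 0.004
grasp_force: 0.0
```

```bash
cat >> h.py <<'E'
def mask(c,r0,r1,c0,c1):
    h=cv2.cvtColor(c['image'],cv2.COLOR_BGR2HSV)[r0:r1,c0:c1];m=(h[...,0]<=16)&(h[...,0]>=3)&(h[...,1]>150)
    for r in m: print(''.join('#' if v else '.' for v in r))
E
python3 - <<'E'
from h import *
s=bot.read_state();print(rk(),s['force'],s['time_s'])
c=lying('side',box=(250,345,150,215));t=lying('top',box=(140,290,150,245))
mask(t,158,206,192,240);mask(c,160,190,285,325)
E
```

```text
[-0.14593871  0.15912084  0.13707337] [-1.25529188  0.15666444  0.08362647] 19.5333
side blob [295 169  24  14 274] ctr [306.  175.1] rack [-0.0076  0.1806  0.1015] rect ((306.25390625, 175.03079223632812), (12.279438018798828, 23.566600799560547), 82.87498474121094)
side blob [295 150  15   8  65] ctr [302.9 152.8] rack [0.1072 0.4829 0.1015] rect ((301.8461608886719, 153.2692413330078), (13.924245834350586, 6.864064693450928), 11.309932708740234)
top blob [198 173  18  31 322] ctr [207.7 184.4] rack [-0.0025  0.1624  0.1015] rect ((206.5, 188.0), (30.0, 17.0), 90.0)
................................................
................................................
................................................
................................................
................................................
................................................
................................................
................................................
................................................
................................................
...................................
[... 2356 characters left out ...]
...
..........########...#############......
.........#########...#############......
.........#########...#############......
.........##########..#############......
.........##########...############......
.........##########...############......
..........#########...############......
..........#########...###########.......
..........#########...#######...........
...........#######......................
.............##.........................
........................................
........................................
........................................
........................................
........................................
........................................
```

>>> {"api": "move_arm", "payload": {"increments": [[0.02,0,0.1,0,0,0,0],[0.02,0.03,0.19,0,0,0,0],[0.02,0.07,0.19,0,0,0,0],[0.02,0.12,0.19,0,0,0,0],[0.02,0.16,0.19,0,0,0,0],[0.02,0.19,0.19,0,0,0,0],[0.02,0.22,0.19,0,0,0,0],[0.02,0.25,0.19,0,0,0,0],[0.02,0.27,0.19,0,0,0,0],[0.02,0.27,0.19,0,0,0,0]]}}

```text
time_s: 20.47
position: [0.5427, 0.1846, 0.081]
tcp_rot: [[-0.053, 0.999, 0.002], [0.999, 0.053, 0.0], [0.0, 0.002, -1.0]]
force: [0.1, 0.3, -0.6]
opening: 0.008
grasp_force: 0.0
```

Run:
```python
from h import *
s=bot.read_state();print(rk(),s['force'],s['time_s'])
c=lying('side',box=(250,345,162,215))
```

```text
[-0.05497673  0.16515835  0.08097302] [ 0.1055003   0.30125255 -0.6320741 ] 20.4667
side blob [300 168  22  15 254] ctr [310.3 174.7] rack [0.0093 0.1787 0.1015] rect ((310.2400207519531, 174.6800079345703), (11.87939453125, 22.06173324584961), 81.8698959350586)
```

>>> {"api": "move_arm", "payload": {"increments": [[0,0.007,0,0,0,0,0],[0,0.007,0,0,0,0,0],[0,-0.12,0,0,0,0,0],[0,-0.12,-0.12,0,0,0,0],[0,-0.07,-0.25,0,0,0,0],[0,0.07,-0.25,0,0,-0.04,0],[0.05,0.19,-0.25,0,0,-0.08,0],[0.12,0.19,-0.25,0,0,-0.12,0],[0.177,0.19,-0.25,0,0,-0.167,0],[0.177,0.19,-0.25,0,0,-0.167,0]]}}

```text
time_s: 21.35
position: [0.5948, 0.2434, 0.1558]
tcp_rot: [[-0.551, 0.834, 0.0], [0.834, 0.551, 0.002], [0.001, 0.001, -1.0]]
force: [-0.4, 0.3, -0.2]
opening: 0.003
grasp_force: 0.0
```

Run:
```python
from h import *
s=bot.read_state();print(rk(),s['force'],s['time_s'],s['tcp_rot'][0])
c=lying('side',box=(250,345,162,215));t=lying('top',box=(140,290,150,245))
```

```text
[1.94345186e-04 2.21114871e-01 1.55754818e-01] [-0.40097404  0.34423392 -0.16153717] 21.35 [-5.51491300e-01  8.34180624e-01  1.82380844e-04]
side blob [299 168  23  15 273] ctr [309.5 174.6] rack [0.0067 0.1804 0.1015] rect ((309.8960266113281, 174.94029235839844), (12.904685974121094, 22.54994010925293), 86.18592071533203)
top blob [198 168  18  32 493] ctr [206.7 182.9] rack [0.0023 0.1653 0.1015] rect ((206.5, 183.5), (31.0, 17.0), 90.0)
```

>>> {"api": "move_arm", "payload": {"increments": [[-0.01,0.017,0.12,0,0,0,0],[-0.01,0.017,0.22,0,0,0,0],[-0.01,0.017,0.25,0,0,0,0],[-0.04,0,0.25,0,0,0,0],[-0.068,-0.016,0.25,0,0,0,0],[-0.096,-0.033,0.25,0,0,0,0],[-0.124,-0.049,0.25,0,0,0,0],[-0.152,-0.065,0.25,0,0,0,0],[-0.18,-0.081,0.25,0,0,0,0],[-0.19,-0.087,0.25,0,0,0,0]]}}

```text
time_s: 22.28
position: [0.6051, 0.1766, 0.0817]
tcp_rot: [[-0.545, 0.838, 0.001], [0.838, 0.545, -0.0], [-0.001, 0.001, -1.0]]
force: [0.4, -0.0, 0.3]
opening: 0.005
grasp_force: 0.0
```

Run:
```python
from h import *
s=bot.read_state();print(rk(),s['force'],s['time_s'])
c=lying('side',box=(280,345,162,215));t=lying('top',box=(140,290,150,245))
```

```text
[0.00683291 0.15380026 0.081725  ] [ 0.44979837 -0.03522101  0.34529892] 22.2833
side blob [304 172  25  15 289] ctr [315.9 179.2] rack [0.0062 0.1213 0.1015] rect ((315.8602600097656, 178.95196533203125), (12.423388481140137, 24.582448959350586), 82.40535736083984)
top blob [219 167  17  31 302] ctr [229.  178.7] rack [0.0109 0.1001 0.1015] rect ((227.0, 182.0), (30.0, 16.0), 90.0)
```

>>> {"api": "move_arm", "payload": {"increments": [[0.018,-0.005,0,0,0,0.03,0],[0.018,-0.005,0,0,0,0.07,0],[0.018,-0.005,0,0,0,0.11,0],[0.018,-0.005,0,0,0,0.15,0],[0.018,-0.005,0,0,0,0.167,0.3],[0.018,-0.005,0,0,0,0.167,0.5],[0.018,-0.005,0,0,0,0.167,0.5],[0.018,-0.005,0,0,0,0.167,0.5],[0.018,-0.005,0,0,0,0.167,0.5]]}}

```text
time_s: 23.13
position: [0.6001, 0.1825, 0.0808]
tcp_rot: [[-0.055, 0.999, -0.0], [0.999, 0.055, 0.0], [0.0, -0.0, -1.0]]
force: [-1.1, -0.2, 0.2]
opening: 0.3
grasp_force: 0.0
```

Run:
```python
from h import *
s=bot.read_state();print(rk(),s['force'],s['time_s'],s['opening'],s['tcp_rot'][0])
c=lying('side',box=(280,345,162,215));t=lying('top',box=(140,290,150,245))
```

```text
[0.0022232  0.16001078 0.08082629] [-1.08972098 -0.16822796  0.17820146] 23.1333 0.2996993454353044 [-5.46342222e-02  9.98506435e-01 -3.10313620e-05]
side blob [308 175  25  15 289] ctr [320.1 182.1] rack [0.0064 0.0855 0.1015] rect ((320.1385192871094, 182.10769653320312), (12.403473854064941, 24.310808181762695), 82.87498474121094)
top blob [229 166  18  32 516] ctr [237.9 181.2] rack [0.0018 0.0744 0.1015] rect ((237.5, 181.5), (31.0, 17.0), 90.0)
```

>>> {"api": "move_arm", "payload": {"increments": [[-0.08,0,0,0,0,0,0.5],[-0.13,0,0,0,-0.035,0,0.5],[-0.16,0,0.01,0,-0.07,0,0.5],[-0.19,0,0.021,0,-0.105,0,0.5],[-0.22,0,0.021,0,-0.139,0,0.5],[-0.25,0,0.021,0,-0.139,0,0.5],[-0.28,0,0.021,0,-0.139,0,0.5],[-0.31,0,0.021,0,-0.139,0,0.5],[-0.34,0,0.021,0,-0.139,0,0.5],[-0.37,0,0.021,0,-0.139,0,0.5]]}}

```text
time_s: 24.07
position: [0.6064, 0.0692, 0.0752]
tcp_rot: [[-0.046, 0.999, 0.022], [0.905, 0.051, -0.422], [-0.422, 0.001, -0.906]]
force: [0.1, -0.6, -0.2]
opening: 0.496
grasp_force: 0.0
```

Run:
```python
from h import *
s=bot.read_state();print(rk(),s['force'],s['time_s'],s['opening'],s['tcp_rot'][2])
c=lying('side',box=(280,380,162,240));t=lying('top',box=(140,330,150,245))
```

```text
[0.00238412 0.04652909 0.07519633] [ 0.10519264 -0.61483138 -0.23891899] 24.0667 0.4959892764516536 [-4.22243413e-01  8.49014383e-04 -9.06482090e-01]
side blob [314 180  27  14 296] ctr [328.  186.4] rack [0.012  0.0328 0.1015] rect ((327.0, 186.5), (13.0, 26.0), 90.0)
side blob [353 219  27  14 236] ctr [366.9 225.5] rack [-0.0319 -0.3032  0.1015] rect ((366.4807434082031, 225.4038543701172), (9.609689712524414, 26.279563903808594), 78.69007110595703)
top blob [251 165  18  31 482] ctr [259.6 180.4] rack [0.0006 0.0112 0.1015] rect ((259.5, 180.0), (30.0, 17.0), 90.0)
```

Same state as with the first can; continue pushing to and over the lip.

>>> {"api": "move_arm", "payload": {"increments": [[-0.03,0,0.014,0,0,0,0.5],[-0.06,0,0.028,0,0,0,0.5],[-0.085,0,0.04,0,0,0,0.5],[-0.105,0,0.049,0,0,0,0.5],[-0.12,0,0.056,0,0,0,0.5],[-0.135,0,0.063,0,0,0,0.5],[-0.15,0,0.07,0,0,0,0.5],[-0.155,0,0.072,0,0,0,0.5],[-0.155,0,0.072,0,0,0,0.5]]}}

```text
time_s: 24.92
position: [0.6088, 0.0197, 0.0746]
tcp_rot: [[-0.048, 0.999, 0.022], [0.905, 0.053, -0.423], [-0.423, -0.0, -0.906]]
force: [0.1, 0.3, -0.1]
opening: 0.499
grasp_force: 0.0
```

Run:
```python
from h import *
s=bot.read_state();print(rk(),s['force'],s['time_s'])
c=lying('side',z=.07,box=(280,380,162,240));t=lying('top',z=.07,box=(230,350,150,245))
```

```text
[ 0.00206414 -0.00304644  0.07458845] [ 0.05484197  0.2912247  -0.0535754 ] 24.9167
side blob [326 188  26  15 295] ctr [339.4 195.3] rack [0.0471 0.0126 0.07  ] rect ((338.6499938964844, 195.54998779296875), (14.000715255737305, 24.607316970825195), 81.8698959350586)
side blob [353 219  27  14 237] ctr [366.8 225.5] rack [ 0.0045 -0.2447  0.07  ] rect ((366.41912841796875, 225.4907684326172), (9.682493209838867, 26.472347259521484), 78.11134338378906)
top blob [282 164  16  30 445] ctr [289.6 178.3] rack [ 0.0097 -0.0751  0.07  ] rect ((289.5, 178.5), (29.0, 15.0), 90.0)
top blob [338 163  12  30 239] ctr [342.3 178. ] rack [ 0.0013 -0.2325  0.07  ] rect ((343.25262451171875, 177.5672149658203), (28.901708602905273, 10.607542037963867), 87.79740142822266)
```

Over the lip and rolling. Lift clear and check.

>>> {"api": "move_arm", "payload": {"increments": [[0.02,0,-0.05,0,0,0,0.5],[-0.06,0,-0.15,0,0.03,0,0.5],[-0.12,0,-0.27,0,0.07,0,0.5],[-0.15,0,-0.38,0,0.11,0,0.5],[-0.15,-0.1,-0.4,0,0.139,0,0.5],[-0.15,-0.23,-0.4,0,0.139,0,0.5],[-0.15,-0.36,-0.4,0,0.139,0,0.5],[-0.15,-0.5,-0.4,0,0.139,0,0.5],[-0.15,-0.5,-0.4,0,0.139,0,0.5],[-0.15,-0.5,-0.4,0,0.139,0,0.5]]}}

```text
time_s: 25.85
position: [0.4547, 0.0229, 0.2021]
tcp_rot: [[-0.053, 0.999, -0.004], [0.999, 0.053, 0.001], [0.001, -0.003, -1.0]]
force: [0.8, -0.2, -0.6]
opening: 0.499
grasp_force: 0.0
```

Run:
```python
from h import *
s=bot.read_state();print(rk(),s['force'],s['time_s'])
c=lying('side',z=.06,box=(280,400,162,260));t=lying('top',z=.06,box=(230,350,150,245))
for n in('side','top'):
  for q in('can_a','gate_tab'):print(q,[(np.round(d['location'],1),round(d['conf'],2)) for d in nets.find_in(n,q)])
mask(t,158,200,300,360)
```

```text
[-0.15165174  0.00851663  0.20211487] [ 0.83603404 -0.20700756 -0.57611123] 25.85
side blob [345 210  43  24 542] ctr [363.6 221.2] rack [ 0.0236 -0.1947  0.06  ] rect ((365.9950256347656, 221.14981079101562), (42.37646484375, 22.3542537689209), 1.9091522693634033)
side blob [386 180  14  16 117] ctr [391.1 186.6] rack [0.2816 0.0391 0.06  ] rect ((390.7828369140625, 185.93890380859375), (9.551953315734863, 17.153156280517578), 42.273685455322266)
top blob [321 163  29  31 588] ctr [334.  178.5] rack [ 0.0035 -0.2079  0.06  ] rect ((334.7396240234375, 178.01132202148438), (29.01606559753418, 27.799823760986328), 87.51044464111328)
can_a [(array([275.6, 172.1]), 0.84), (array([370.5, 225.1]), 0.68), (array([359.2, 217. ]), 0.56)]
gate_tab [(array([358. , 234.9]), 0.77)]
can_a [(array([343.6, 173.6]), 0.98), (array([329.9, 177.4]), 0.81)]
gate_tab [(array([360. , 208.8]), 0.67)]
............................................................
............................................................
.......................................................#....
...........................
[... 1651 characters left out ...]
##.#########################.
......................####################################..
......................####################################..
......................#################################.###.
......................################..##############..###.
.......................#########.........##.............###.
.........................................................##.
.........................................................##.
.........................................................#..
.........................................................#..
.........................................................###
.........................................................###
```

```bash
python3 -c "
from h import *
print(workorder.hand_in())"
```

```text
the job is handed in; nothing more can be done
None
```

The gate is shut, both orange cans lie on the ramp behind it with their lids to the far side, and the blue can still stands. I handed the job in at about 26 s; the hand-in returned no verdict, so this rests on the last camera measurements.

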